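# Put the interlocked dry-air manifold into service

### The arm

A 6-joint arm with a two-finger parallel gripper is mounted at the origin on the work surface. World frame = base frame: x ahead of the robot, y to its left, z up, the work surface at z = 0. Lengths are in m, angles in rad, forces in N, time in s.
With the tool pointing down it reaches from about 0.35 to 0.875 m from the base axis. Payload 4.2 kg.
Tool frame: the origin (TCP) lies midway between the tips of the shut fingers; the grasp point (between the pads) lies 19 mm behind it (arm.grasp_offset is the distance from the TCP to the grasp point, in m); y points along the fingers, z is the direction in which the jaws open and shut, and the axes are right-handed (so a half turn about y gives the same grasp; the last joint's range is limited). The gripper opens to 87 mm and grips with 3 to 60 N. Pads are 19 mm wide; open, the fingers measure 117 mm over their backs; the gripper's body (75 mm by 190 mm) begins 51 mm behind the grasp point.
Start: joints at [1.607, 0.385, 0.008, 0, -1.194, -0.259], TCP at [0.138, 0.61, 0.223] pointing down, gripper open.
Joint ranges: [-3.14, 3.14], [-1.21, 2.06], [-1.07, 1.41], [-3.16, 2.05], [-2.99, -0.16], [-3.1, 3.1]. Speed limits (rad/s): [2.79, 2.79, 3.14, 3.14, 3.14, 3.14].

### API

Orientations are given as a unit quaternion [w, x, y, z].
In Python, from cell import arm gives the robot as it stands.
- The arm moves only by the tool move_arm, never from a script. Its argument "series" is a list of rows, each a list of 3 entries, a list of its own where there are three numbers: the opening, from 0 (shut) to 1 (fully open), then the shift along the world's x, y, z in cm, then the turn, a rotation vector about the world's x, y, z in rad. A call has exactly 8 rows; each row is the pose to reach, as a shift and turn from the pose commanded when the call began; what a row does not reach only later rows make up. A row lasts 1/12 s, in which the tool goes at most 41.7 mm and 7.16 degrees, less where a joint would pass 70% of its speed; a pose out of reach is approached as far as the arm can. A call with a gripper value outside its range is refused whole. The fingers move at their own pace and stop on an object; the grip force is fixed at half the most. Time passes only in rows, so rows that repeat a pose let the fingers close, or fill a call up. It gives the time, the measured TCP pose, the force and the opening at its end, in the units of the state.
- arm.get_obs(): the state, without advancing time (a new reading comes with each control period).
- arm.snapshot(name): name is "scene" or "top" or "wrist"; returns (picture, depth): 420x560x3 uint8, red, green, blue; 420x560 float32, m along the optical axis (not along the pixel's ray), 0 where there is no reading.
- arm.camera_model(name): a dict with "mtx" (3x3 intrinsics, pixels), "rvec" (rotation vector, rad) and "tvec" (3), from world to camera coordinates, as OpenCV has them. Camera axes: x right, y down, z forward; pixel columns grow to the right and rows downward; lengths in m; the calibration is good to about 2 mm. A picture is of the moment at which its call begins: read the wrist's pose just before it. camera_model takes no time and is no camera call; for the wrist camera it gives the pose at the moment of the call.
- arm.job_done(): hands the job in, once; it reports no verdict.
The state is a dict: "time": time; "q": joint angles; "qvel": joint speeds; "effort": joint torques, N m; "ee_pos": TCP position; "tool_rot": TCP orientation; "wrist_force": force on the tool from outside, world axes, zero at the start; "torque": the same for the moment, N m; "finger_gap": finger opening in m.
Only numpy, scipy, OpenCV 4.12 (cv2) and the standard library are available. Lean on these libraries where they do the work, as an engineer would, in place of code of your own. Each camera call takes 0.05 s, during which the arm holds its last target. There are 200 camera calls.

### The job

Put the bench's dry-air manifold into service for the printers by pushing its two interlocked levers round in order: swing the yellow vent lever shut until you feel it come fully home on its stop, then swing the blue supply lever, which that frees, fully open. Do not force a lever that is held by its stop or by the interlock, and leave everything else on the bench where it is.

Things in the scene. Friction and masses are not known exactly. Their poses are not given: they have to be found in the camera images.
- manifold: dry-air manifold on a grey base plate 225 x 460 x 8 mm (x -75 to +150, y -230 to +230). Origin: underside of the plate, midway between the two valve stems; +z up. A pipe runs along y at height 45: inlet elbow at the +y end, supply valve, tee, vent valve, silencer at the -y end. A regulator with gauge and blue knob (top 113 high) stands at x +108. Only the levers and the knob top 92 mm.
- vent_lever (a joint): yellow vent lever, rad: 0 = open, pointing to the manifold's -y; grows clockwise from above as it swings shut towards the manifold's -x, the robot's side. Starts at 0 to 0.30. Fully shut is where its hidden stop ends the swing: between 1.28 and 1.68, different on each manifold, so it must be felt. Stays where it is left; about 4 N at its grip point moves it.
- supply_lever (a joint): blue supply lever, rad: 0 = closed, pointing to the manifold's -x; grows clockwise from above as it swings open towards the manifold's +y; fully open at its stop, 1.571. Starts at 0, locked (some 3 degrees of springy play) unless the vent lever is within a few degrees of its stop. Stays where it is left; once freed about 5 N at its grip point moves it.
- vent_handle: arm and yellow grip of the vent lever; origin on the stem axis at the height of the plate's underside, its -y points along the lever. A 22 mm wide steel arm, 95 to 99 high, runs from the stem to the grip; the grip, 102 mm long, 26 wide, 16 high, lies 62 to 164 mm from the axis, 101 to 117 above the bench. Never push it with more than 40 N.
- supply_handle: arm and blue grip of the supply lever, shaped like the vent lever's; origin on its stem axis at the height of the plate's underside, its -x points along the lever. Never push it with more than 40 N.
- vent_grip (a point): point in the middle of the yellow grip, 115 mm from the stem axis, height 109
- supply_grip (a point): point in the middle of the blue grip, 115 mm from the stem axis, height 109
- vent_axis (a point): point on the vent valve's vertical stem axis (manifold x 0, y -45), height 109; does not move as the lever turns. Below the lever, at height 82 to 88, each stem carries a painted interlock disc (vent yellow, supply blue) 108 mm across with a hollow in its rim; one disc's rim lies in the other's hollow and locks it.
- supply_axis (a point): point on the supply valve's vertical stem axis (manifold x 0, y +45), height 109; does not move as the lever turns
- solvent: white bottle with red cap, 66 mm across, 130 high, standing near the silencer end; origin under its centre. Leave alone.
- glue_jar: jar with black lid, 68 mm across, 85 high, standing near the inlet end; origin under its centre. Leave alone.
- print_gear: purple printed gear lying flat, 84 mm across, 16 high, on the bench below the levers; origin under its centre. Leave alone.
- scraper: print scraper with orange handle, 240 mm long, 20 high, lying on the bench beside the levers; origin under its middle. Leave alone.
- spool: black filament spool with green filament lying flat, 196 mm across, 60 high; origin under its centre. Leave alone.
- caliper: steel caliper lying flat, 200 mm long, 12 high; origin under its middle. Leave alone.

How it is judged:
On the way, in this order (a step that is already met when the one before it is completed fails the run):
1. the vent lever has been swung shut (at least 70 degrees) while the supply lever is still closed (value of joint vent_lever above 1.22 rad and value of joint supply_lever below 0.12 rad), for 0.2 s.
2. the supply lever has been swung fully open (at least 85 degrees) (value of joint supply_lever above 1.484 rad), for 0.2 s.
At the end, for the whole second after the job is handed in: Both levers let go and at rest: the vent lever shut (its joint above 1.22 rad, where the interlock holds it) and the supply lever within 5 degrees of its fully open stop (its joint above 1.484 rad) (value of joint vent_lever above 1.22 rad and value of joint supply_lever above 1.484 rad and velocity of joint vent_lever between -0.05 and 0.05 rad/s and velocity of joint supply_lever between -0.05 and 0.05 rad/s); the robot touches nothing.
It fails at once if the yellow vent lever is forced: pushed with more than 40 N (contact force between vent_handle and the fingers above 40 N or contact force between vent_handle and the arm above 40 N).
It fails at once if the blue supply lever is forced: pushed with more than 40 N (contact force between supply_handle and the fingers above 40 N or contact force between supply_handle and the arm above 40 N).
It fails at once if a bystander is displaced by more than 30 mm (distance of any of solvent, glue_jar, print_gear, scraper, spool, caliper from where it was at the start of the episode above 0.03 m).
It fails at once if the bottle or the jar is tipped by more than 0.5 rad (angle between any of solvent, glue_jar's own z axis and vertical above 0.5 rad).
It also fails if it takes over 67 s, if anything falls off the work surface, if the arm or the gripper's body presses on something with over 40 N, if the wrist force passes 120 N, or if a joint passes its speed limit or range.

## Working session

There is one attempt and no reset: what is moved stays moved. The work goes in short steps, Python scripts to look and compute and a tool call to move; the robot and the scene stay as the last step left them, time stands still between calls to the robot, and variables do not carry over. Pictures are saved under pics/ and viewed, about 8 in all and at most 12, crops included, and the job is handed in when it is done.

Besides the shell and the picture viewer there is one more tool, called after "Request:" as name(argument=value, ...) on one line, values as JSON. move_arm: Moves the arm, as the interface text tells. Its arguments: {"type":"object","properties":{"series":{"type":"array"}},"required":["series"]}

```bash
ls; mkdir -p pics; cat > h.py <<'E'
from cell import arm
import numpy as np, cv2
def snap(n,name):
    m=arm.camera_model(n); im,d=arm.snapshot(n)
    cv2.imwrite(f'pics/{name}.png',im[:,:,::-1]); np.savez(f'pics/{name}.npz',im=im,d=d,**{k:np.array(m[k],float) for k in m})
    return im,d,m
def world(m,u,v,z=None,d=None):
    u=np.atleast_1d(u).astype(float);v=np.atleast_1d(v).astype(float)
    R=cv2.Rodrigues(np.array(m['rvec'],float))[0];t=np.array(m['tvec'],float).ravel();c=-R.T@t
    r=(np.linalg.inv(np.array(m['mtx']))@np.stack([u,v,np.ones_like(u)])).T
    rw=r@R
    s=(z-c[2])/rw[:,2] if d is None else np.atleast_1d(d)
    return c+rw*s[:,None]
E
python3 - <<'E'
from h import *
o=arm.get_obs();print(o['time'],o['ee_pos'],o['tool_rot'],o['wrist_force'],o['finger_gap'])
a=snap('top','top0')[0];b=snap('scene','scene0')[0]
cv2.imwrite('pics/both.png',cv2.resize(np.hstack([a,b]),(800,300),interpolation=cv2.INTER_AREA)[:,:,::-1])
E
```

```text
pics
0.0 [0.13795912 0.60896251 0.22147616] [ 0.0787283  -0.07863303 -0.70194919  0.70348137] [-0.80557269  0.3220266  -1.01237736] 0.0872308553174084
```

View pics/top0.png

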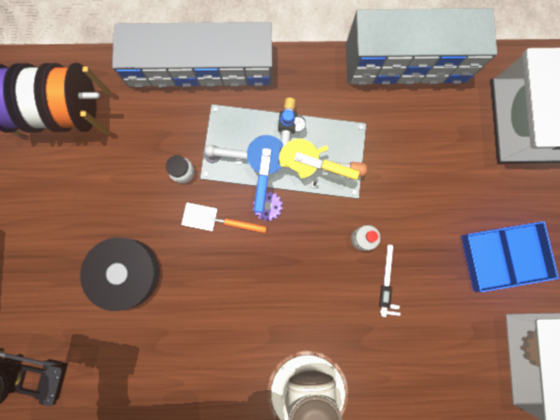

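View pics/scene0.png

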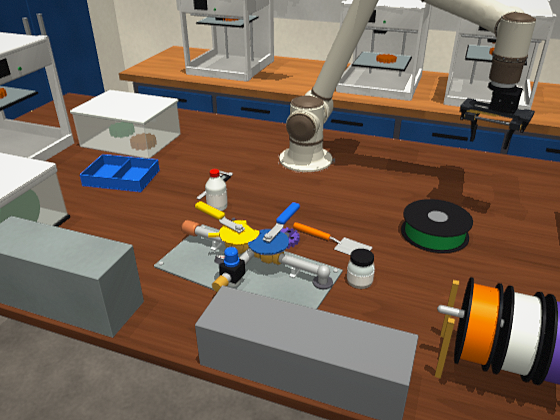

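The top view shows the manifold plate around (285,150), the yellow grip around (340,170), the blue grip around (262,195), and the solvent bottle at (367,237). The gear sits under the blue grip at (268,206). The scene view agrees. Next I'll measure grips and discs.

```bash
python3 - <<'E'
from h import *
for n in ('top','scene'):
    f=np.load(f'pics/{n}0.npz');im=f['im'];d=f['d'];m={k:f[k] for k in('mtx','rvec','tvec')}
    hsv=cv2.cvtColor(im,cv2.COLOR_RGB2HSV)
    box=np.zeros(d.shape,bool)
    if n=='top': box[95:225,200:372]=1
    else: box[190:290,190:305]=1
    for c,lo,hi in(('yel',22,33),('blu',100,118)):
        k=box&(hsv[...,0]>=lo)&(hsv[...,0]<=hi)&(hsv[...,1]>150)&(hsv[...,2]>70)&(d>0)
        v,u=np.nonzero(k);P=world(m,u,v,d=d[k])
        for nm,a,b in(('grip',.105,.125),('disc',.075,.0935)):
            s=(P[:,2]>a)&(P[:,2]<b)
            if nm=='grip' : s&=True
            Q=P[s]
            if len(Q)<5: print(n,c,nm,len(Q));continue
            r=cv2.minAreaRect((Q[:,:2]*1000).astype(np.float32)); 
            print(n,c,nm,len(Q),'z',np.median(Q[:,2]).round(4),'rect',np.round(r[0],1),np.round(r[1],1),round(r[2],1),'circ',cv2.minEnclosingCircle((Q[:,:2]*1000).astype(np.float32)), 'px',u[s].mean().round(),v[s].mean().round())
    # solvent & corners of plate
    if n=='top':
        v,u=np.mgrid[0:420,0:560];P=world(m,u.ravel(),v.ravel(),d=d.ravel()).reshape(420,560,3)
        for px in((208,108),(364,125),(358,195),(202,180),(367,237),(179,165),(288,118)): print(px,P[px[1],px[0]].round(3))
E
```

```text
top yel grip 34 z 0.1151 rect [589.5 -99.5] [82.9 22.8] 74.5 circ ((589.0936279296875, -99.20708465576172), 41.74369812011719) px 346.0 173.0
top yel disc 0
top blu grip 67 z 0.1141 rect [621.3  85.2] [ 30.2 281.9] 71.2 circ ((622.3596801757812, 88.35888671875), 140.97308349609375) px 274.0 159.0
top blu disc 5 z 0.086 rect [740.8  59.3] [9.6 1.2] 18.0 circ ((740.9236450195312, 58.8404541015625), 4.817100524902344) px 281.0 120.0
(208, 108) [0.81  0.274 0.001]
(364, 125) [ 0.75  -0.186  0.006]
(358, 195) [ 0.542 -0.16   0.005]
(202, 180) [ 0.593  0.291 -0.002]
(367, 237) [ 0.413 -0.153  0.132]
(179, 165) [0.618 0.338 0.087]
(288, 118) [0.735 0.042 0.118]
scene yel grip 244 z 0.1162 rect [596.3 -93.4] [106.6  30.6] 70.7 circ ((600.7353515625, -94.94865417480469), 53.29246520996094) px 209.0 210.0
scene yel disc 598 z 0.0885 rect [638.3   5.6] [117.9 116.3] 66.7 circ ((637.4905395507812, -1.093260407447815), 69.43556213378906) px 236.0 234.0
scene blu grip 335 z 0.1147 rect [627.6  88.8] [ 39.6 290.7] 70.7 circ ((627.0901489257812, 87.25718688964844), 145.3916778564453) px 268.0 226.0
scene blu disc 690 z 0.0886 rect [686.2  95.2] [ 99.5 191. ] 72.6 circ ((681.37255859375, 79.66706848144531), 96.30422973632812) px 264.0 246.0
```

```bash
python3 - <<'E'
from h import *
def ransac(Q):
    rng=np.random.default_rng(0);best=(0,)
    hull=Q
    return best
for n in ('top','scene'):
    f=np.load(f'pics/{n}0.npz');im=f['im'];d=f['d'];m={k:f[k] for k in('mtx','rvec','tvec')}
    hsv=cv2.cvtColor(im,cv2.COLOR_RGB2HSV)
    v,u=np.mgrid[0:420,0:560];P=world(m,u.ravel(),v.ravel(),d=d.ravel()).reshape(420,560,3)
    X,Y,Z=P[...,0],P[...,1],P[...,2]
    reg=(X>.45)&(X<.71)&(Y>-.2)&(Y<.2)&(d>0)
    for c,lo,hi in(('yel',18,38),('blu',98,122)):
        col=reg&(hsv[...,0]>=lo)&(hsv[...,0]<=hi)&(hsv[...,1]>110)
        for nm,a,b in(('grip',.108,.125),('disc',.078,.0935)):
            k=(col&(Z>a)&(Z<b)).astype(np.uint8)
            q,l,s,ce=cv2.connectedComponentsWithStats(k,connectivity=8)
            for i in range(1,q):
                if s[i,4]<20: continue
                kk=l==i
                # cast on the known plane
                W=world(m,u[kk],v[kk],z=.117 if nm=='grip' else .088)[:,:2]*1000
                r=cv2.minAreaRect(W.astype(np.float32))
                print(n,c,nm,s[i,4],'z',np.median(Z[kk]).round(4),'mean',W.mean(0).round(1),'rect',np.round(r[0],1),np.round(r[1],1),round(r[2],1),'px',ce[i].round(),hsv[kk].mean(0).round())
    k=(X>.4)&(X<.95)&(Y>-.3)&(Y<.4)&(Z>.0)&(Z<.015)&(hsv[...,1]<60)&(hsv[...,2]>90)&(d>0)
    q,l,s,ce=cv2.connectedComponentsWithStats(k.astype(np.uint8))
    i=1+np.argmax(s[1:,4]);kk=l==i
    W=world(m,u[kk],v[kk],z=.008)[:,:2]*1000
    r=cv2.minAreaRect(W.astype(np.float32));print(n,'plate',r,s[i,4]);print(cv2.boxPoints(r).round(0).tolist())
a=np.load('pics/top0.npz')['im'][90:230,180:390];b=np.load('pics/scene0.npz')['im'][170:310,140:350]
cv2.imwrite('pics/crop.png',cv2.resize(np.vstack([a,b]),None,fx=2.1,fy=2.1,interpolation=cv2.INTER_CUBIC)[:,:,::-1])
E
```

```text
top yel grip 350 z 0.1167 mean [593.1 -92.8] rect [593.2 -92.9] [99.8 25.6] 70.4 px [340. 169.] [ 29. 134. 248.]
top yel disc 882 z 0.0883 mean [638.   12.5] rect [641.7   7.5] [106.4 108.5] 60.5 px [299. 156.] [ 30. 136. 251.]
top blu grip 352 z 0.1166 mean [532.1 117.7] rect [532.4 117.6] [24.9 98. ] 81.8 px [261. 193.] [107. 139. 246.]
top blu disc 761 z 0.0883 mean [650.4 107.7] rect [645.3 107.2] [ 91.3 103. ] 84.0 px [264. 152.] [108. 138. 231.]
top plate ((739.0587158203125, 167.00619506835938), (218.78346252441406, 135.90802001953125), 82.47463989257812) 2520
[[657.0, 67.0], [792.0, 50.0], [821.0, 267.0], [686.0, 284.0]]
scene yel grip 233 z 0.1162 mean [603.5 -88.1] rect [604.3 -88.4] [107.9  32.4] 70.0 px [209. 210.] [ 26. 254. 222.]
scene yel disc 623 z 0.0884 mean [647.6  12.1] rect [644.1   8. ] [109.2 116.8] 66.6 px [236. 234.] [ 27. 250. 237.]
scene blu grip 222 z 0.1165 mean [543.4 121. ] rect [542.5 121.9] [ 28.1 108.5] 81.5 px [288. 213.] [108. 222. 218.]
scene blu disc 621 z 0.0887 mean [654.8 109.8] rect [649.  108.6] [ 97.  107.6] 83.8 px [269. 243.] [106. 194. 170.]
scene plate ((698.3861083984375, 159.90951538085938), (248.85922241210938, 137.05186462402344), 89.0454330444336) 2659
[[628.0, 37.0], [765.0, 34.0], [769.0, 283.0], [632.0, 285.0]]
```

View pics/crop.png

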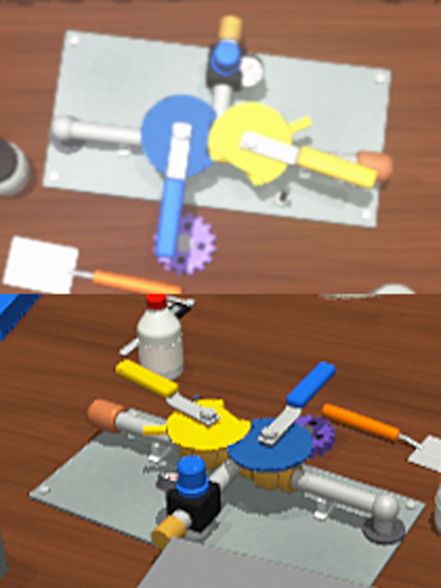

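Top-view estimates:

| Item | Estimate |
|---|---|
| Supply axis | about (0.646, 0.101) |
| Vent axis | about (0.633, 0.012) |
| Manifold yaw | about -0.143 rad |
| Vent lever | about 0.21 rad |

Grip radii of about 113 mm and heights of about 117 mm agree with the text. Next: tool axes and first waypoints.

```bash
python3 - <<'E'
from h import *
from scipy.spatial.transform import Rotation as R
o=arm.get_obs();q=o['tool_rot'];M=R.from_quat([q[1],q[2],q[3],q[0]])
print(M.as_matrix().round(3))
z=M.as_matrix()[:,2];print('jaw yaw deg',np.degrees(np.arctan2(z[1],z[0])),o['ee_pos'],o['q'])
A=np.array([.633,.012]);th=-.143
for v in(.21,):
    a=th-np.pi/2-v;l=np.array([np.cos(a),np.sin(a)]);n=np.array([-l[1],l[0]])
    print('vent start',A+.115*l+.05*n, 'delta cm',((A+.115*l+.05*n-o['ee_pos'][:2])*100).round(1))
E
```

```text
[[-0.975 -0.    -0.221]
 [ 0.221 -0.002 -0.975]
 [-0.    -1.     0.002]]
jaw yaw deg -102.76965656409133 [0.13795077 0.60901706 0.22156214] [ 1.60663310e+00  3.85493528e-01  6.75735668e-03 -4.11446618e-04
 -1.19405780e+00 -2.58557435e-01]
vent start [ 0.64015984 -0.1131948 ] delta cm [ 50.2 -72.2]
```

Request:
move_arm(series=[[0,[16.7,-24,0],[0,0,-0.8]],[0,[16.7,-24,0],[0,0,-0.8]],[0,[16.7,-24,0],[0,0,-0.8]],[0,[16.7,-24,0],[0,0,-0.8]],[0,[16.7,-24,0],[0,0,-0.8]],[0,[16.7,-24,0],[0,0,-0.8]],[0,[16.7,-24,0],[0,0,-0.8]],[0,[16.7,-24,0],[0,0,-0.8]]])

```text
time: 0.77
ee_pos: [0.3067, 0.364, 0.2223]
tool_rot: [0.348, -0.348, -0.614, 0.616]
wrist_force: [-0.9, 0.1, 0.6]
finger_gap: 0.0415
```

Request:
move_arm(series=[[0,[16.7,-24,0],[0,0,-0.69]],[0,[16.7,-24,0],[0,0,-0.69]],[0,[16.7,-24,0],[0,0,-0.69]],[0,[16.7,-24,0],[0,0,-0.69]],[0,[16.7,-24,0],[0,0,-0.69]],[0,[16.7,-24,0],[0,0,-0.69]],[0,[16.7,-24,0],[0,0,-0.69]],[0,[16.7,-24,0],[0,0,-0.69]]])

```text
time: 1.43
ee_pos: [0.4745, 0.1248, 0.222]
tool_rot: [-0.536, 0.536, 0.461, -0.462]
wrist_force: [-0.1, 0.9, -0.4]
finger_gap: 0.0006
```

Request:
move_arm(series=[[0,[16.8,-24.2,0],[0,0,0]],[0,[16.8,-24.2,0],[0,0,0]],[0,[16.8,-24.2,0],[0,0,0]],[0,[16.8,-24.2,0],[0,0,0]],[0,[16.8,-24.2,0],[0,0,0]],[0,[16.8,-24.2,0],[0,0,0]],[0,[16.8,-24.2,0],[0,0,0]],[0,[16.8,-24.2,0],[0,0,0]]])

```text
time: 2.1
ee_pos: [0.6426, -0.1172, 0.2203]
tool_rot: [-0.535, 0.535, 0.461, -0.463]
wrist_force: [0.2, 1.3, -0.0]
finger_gap: 0.0006
```

```bash
python3 - <<'E'
from h import *
from scipy.spatial.transform import Rotation as R
o=arm.get_obs();q=o['tool_rot'];M=R.from_quat([q[1],q[2],q[3],q[0]]).as_matrix()
print(np.degrees(np.arctan2(M[1,2],M[0,2])),M[:,1],o['ee_pos'],o['q'],o['wrist_force'],o['finger_gap'],o['time'])
im,d,m=snap('wrist','w1')
hsv=cv2.cvtColor(im,cv2.COLOR_RGB2HSV)
v,u=np.mgrid[0:420,0:560];P=world(m,u.ravel(),v.ravel(),d=d.ravel()).reshape(420,560,3)
for c,lo,hi in(('yel',18,38),('blu',98,122)):
  k=(hsv[...,0]>=lo)&(hsv[...,0]<=hi)&(hsv[...,1]>110)&(P[...,2]>.108)&(P[...,2]<.13)&(P[...,0]<.71)&(d>0)
  if k.sum()<50: print(c,k.sum());continue
  W=P[k][:,:2]*1000;r=cv2.minAreaRect(W.astype(np.float32));print(c,k.sum(),np.median(P[k][:,2]),W.mean(0),r)
E
```

```text
171.5786627039334 [-0.00118278 -0.00138824 -0.99999834] [ 0.64256052 -0.11722342  0.22034501] [ 0.06734769  0.43475923  0.08042515  0.00139132 -1.21773608 -0.21480891] [ 0.22228533  1.3107031  -0.02502785] 0.0005838156589103581 2.1
yel 2647 0.11546887200330597 [ 592.30883153 -107.33721912] ((592.0743408203125, -104.17880249023438), (75.1632080078125, 26.135358810424805), 70.34098052978516)
blu 0
```

View pics/w1.png

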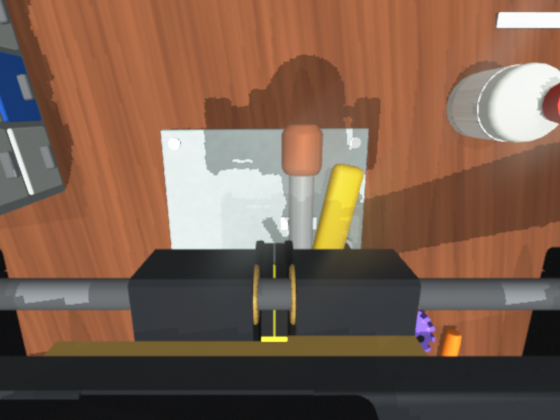

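The view shows the shut fingers at about (276,290) above the silencer side, with the yellow grip at about (340,205) clearly beside them. The lever angle matches the top view. Descend.

Request:
move_arm(series=[[0,[0,0.4,-3],[0,0,0]],[0,[0,0.4,-6],[0,0,0]],[0,[0,0.4,-9],[0,0,0]],[0,[0,0.4,-11],[0,0,0]],[0,[0,0.4,-12.2],[0,0,0]],[0,[0,0.4,-12.2],[0,0,0]],[0,[0,0.4,-12.2],[0,0,0]],[0,[0,0.4,-12.2],[0,0,0]]])

```text
time: 2.82
ee_pos: [0.6413, -0.108, 0.1025]
tool_rot: [-0.533, 0.535, 0.464, -0.463]
wrist_force: [-0.2, 0.4, 0.9]
finger_gap: 0.0002
```

```bash
cat >> h.py <<'E'
A=dict(v=np.array([.633,.012]),s=np.array([.646,.101]));TH=-.143
def fp(w,v,r=.115,m=0.):
    a=TH-v-(np.pi/2 if w=='v' else np.pi)
    l=np.array([np.cos(a),np.sin(a)]);n=np.array([-l[1],l[0]])
    g=v if w=='v' else v+np.pi/2
    h=.015*abs(np.cos(g))+.0095*abs(np.sin(g))
    return A[w]+r*l+(.013+h+m)*n
E
python3 - <<'E'
from h import *
o=arm.get_obs();print(o['ee_pos'],o['wrist_force'])
p0=o['ee_pos'][:2]
for v in np.r_[.21,np.arange(.25,1.76,.05)]: print(round(v,2),((fp('v',v)-p0)*100).round(2))
E
```

```text
[ 0.64127436 -0.1079717   0.1024788 ] [-0.16645349  0.35694894  0.8636292 ]
0.21 [-2.02  0.18]
0.25 [-2.47  0.23]
0.3 [-3.03  0.32]
0.35 [-3.6   0.43]
0.4 [-4.16  0.57]
0.45 [-4.71  0.75]
0.5 [-5.26  0.95]
0.55 [-5.81  1.19]
0.6 [-6.34  1.45]
0.65 [-6.87  1.74]
0.7 [-7.38  2.06]
0.75 [-7.88  2.41]
0.8 [-8.36  2.79]
0.85 [-8.82  3.2 ]
0.9 [-9.26  3.63]
0.95 [-9.69  4.09]
1.0 [-10.08   4.58]
1.05 [-10.46   5.09]
1.1 [-10.8    5.62]
1.15 [-11.12   6.17]
1.2 [-11.41   6.74]
1.25 [-11.67   7.33]
1.3 [-11.9    7.94]
1.35 [-12.09   8.56]
1.4 [-12.25   9.19]
1.45 [-12.38   9.83]
1.5 [-12.47  10.48]
1.55 [-12.52  11.14]
1.6 [-12.55  11.71]
1.65 [-12.57  12.22]
1.7 [-12.56  12.74]
1.75 [-12.53  13.27]
```

Request:
move_arm(series=[[0,[-1.0,0.1,-0.3],[0,0,0]],[0,[-1.9,0.2,-0.3],[0,0,0]],[0,[-2.6,0.3,-0.3],[0,0,0]],[0,[-3.3,0.4,-0.3],[0,0,0]],[0,[-4.0,0.55,-0.3],[0,0,0]],[0,[-4.6,0.7,-0.3],[0,0,0]],[0,[-5.2,0.95,-0.3],[0,0,0]],[0,[-5.8,1.2,-0.3],[0,0,0]]])

```text
time: 3.48
ee_pos: [0.5853, -0.096, 0.0996]
tool_rot: [-0.532, 0.536, 0.466, -0.461]
wrist_force: [5.7, 0.8, -0.2]
finger_gap: 0.0005
```

Request:
move_arm(series=[[0,[-0.5,0.25,0],[0,0,0]],[0,[-1.1,0.55,0],[0,0,0]],[0,[-1.6,0.9,0],[0,0,0]],[0,[-2.1,1.2,0],[0,0,0]],[0,[-2.6,1.6,0],[0,0,0]],[0,[-3.0,2.0,0],[0,0,0]],[0,[-3.4,2.4,0],[0,0,0]],[0,[-3.85,2.9,0],[0,0,0]]])

```text
time: 4.15
ee_pos: [0.547, -0.0674, 0.0998]
tool_rot: [-0.532, 0.536, 0.466, -0.461]
wrist_force: [5.7, -2.1, -0.3]
finger_gap: 0.0003
```

Request:
move_arm(series=[[0,[-0.2,0.25,0],[0,0,0]],[0,[-0.4,0.5,0],[0,0,0]],[0,[-0.75,1.0,0],[0,0,0]],[0,[-1.1,1.5,0],[0,0,0]],[0,[-1.25,1.75,0],[0,0,0]],[0,[-1.4,2.0,0],[0,0,0]],[0,[-1.4,2.0,0],[0,0,0]],[0,[-1.4,2.0,0],[0,0,0]]])

```text
time: 4.82
ee_pos: [0.5288, -0.0475, 0.0974]
tool_rot: [0.535, -0.534, -0.463, 0.464]
wrist_force: [0.6, -2.1, 0.7]
finger_gap: 0.0004
```

```bash
python3 - <<'E'
from h import *
o=arm.get_obs();print(o['ee_pos'],o['wrist_force'],o['time'])
p0=o['ee_pos'][:2]
for v in np.arange(1,1.8,.04): print(round(v,2),((fp('v',v)-p0)*100).round(2))
im,d,m=snap('scene','s2')
hsv=cv2.cvtColor(im,cv2.COLOR_RGB2HSV)
v,u=np.mgrid[0:420,0:560];P=world(m,u.ravel(),v.ravel(),d=d.ravel()).reshape(420,560,3)
k=(hsv[...,0]>=18)&(hsv[...,0]<=38)&(hsv[...,1]>110)&(P[...,2]>.108)&(P[...,2]<.13)&(P[...,0]<.71)&(d>0)&(np.abs(P[...,1])<.2)
W=P[k][:,:2]*1000;print(k.sum(),W.mean(0),cv2.minAreaRect(W.astype(np.float32)))
c=W.mean(0)/1000-A['v'];print('v est',TH-np.pi/2-np.arctan2(c[1],c[0]))
E
```

```text
[ 0.52876115 -0.04752479  0.09741284] [ 0.60961315 -2.10174945  0.74872451] 4.8167
1.0 [ 1.17 -1.47]
1.04 [ 0.87 -1.06]
1.08 [ 0.58 -0.64]
1.12 [ 0.32 -0.21]
1.16 [0.07 0.24]
1.2 [-0.16  0.7 ]
1.24 [-0.37  1.17]
1.28 [-0.56  1.65]
1.32 [-0.73  2.14]
1.36 [-0.88  2.64]
1.4 [-1.    3.14]
1.44 [-1.11  3.66]
1.48 [-1.18  4.17]
1.52 [-1.24  4.7 ]
1.56 [-1.27  5.22]
1.6 [-1.3   5.66]
1.64 [-1.31  6.08]
1.68 [-1.31  6.49]
1.72 [-1.3   6.91]
1.76 [-1.27  7.33]
188 [535.37795825 -16.88418921] ((529.9042358398438, -19.885337829589844), (101.04727172851562, 26.332534790039062), 17.77712059020996)
v est 1.1401256986847537
```

Request:
move_arm(series=[[0,[-0.05,0.15,0],[0,0,0]],[0,[-0.1,0.3,0],[0,0,0]],[0,[-0.15,0.45,0],[0,0,0]],[0,[-0.2,0.6,0],[0,0,0]],[0,[-0.25,0.75,0],[0,0,0]],[0,[-0.3,0.9,0],[0,0,0]],[0,[-0.35,1.05,0],[0,0,0]],[0,[-0.35,1.15,0],[0,0,0]]])

```text
time: 5.53
ee_pos: [0.5248, -0.036, 0.0972]
tool_rot: [0.535, -0.534, -0.462, 0.464]
wrist_force: [-2.7, -5.5, 2.5]
finger_gap: 0.0004
```

Request:
move_arm(series=[[0,[-0.03,0.08,0],[0,0,0]],[0,[-0.06,0.16,0],[0,0,0]],[0,[-0.09,0.24,0],[0,0,0]],[0,[-0.12,0.32,0],[0,0,0]],[0,[-0.15,0.4,0],[0,0,0]],[0,[-0.17,0.45,0],[0,0,0]],[0,[-0.18,0.5,0],[0,0,0]],[0,[-0.18,0.5,0],[0,0,0]]])

```text
time: 6.2
ee_pos: [0.5234, -0.031, 0.0971]
tool_rot: [0.535, -0.534, -0.463, 0.464]
wrist_force: [-1.7, -4.2, 0.7]
finger_gap: 0.0006
```

Request:
move_arm(series=[[0,[-0.02,0.08,0],[0,0,0]],[0,[-0.04,0.16,0],[0,0,0]],[0,[-0.06,0.24,0],[0,0,0]],[0,[-0.09,0.32,0],[0,0,0]],[0,[-0.11,0.4,0],[0,0,0]],[0,[-0.13,0.46,0],[0,0,0]],[0,[-0.15,0.52,0],[0,0,0]],[0,[-0.15,0.52,0],[0,0,0]]])

```text
time: 6.87
ee_pos: [0.522, -0.0257, 0.0971]
tool_rot: [0.535, -0.534, -0.463, 0.464]
wrist_force: [-2.8, -3.1, 0.4]
finger_gap: 0.0002
```

Request:
move_arm(series=[[0,[-0.02,0.08,0],[0,0,0]],[0,[-0.04,0.16,0],[0,0,0]],[0,[-0.06,0.24,0],[0,0,0]],[0,[-0.08,0.32,0],[0,0,0]],[0,[-0.1,0.4,0],[0,0,0]],[0,[-0.12,0.46,0],[0,0,0]],[0,[-0.13,0.52,0],[0,0,0]],[0,[-0.13,0.52,0],[0,0,0]]])

```text
time: 7.53
ee_pos: [0.521, -0.0205, 0.0972]
tool_rot: [0.535, -0.534, -0.463, 0.464]
wrist_force: [-2.7, -4.1, -0.5]
finger_gap: 0.0002
```

Request:
move_arm(series=[[0,[-0.02,0.08,0],[0,0,0]],[0,[-0.03,0.16,0],[0,0,0]],[0,[-0.05,0.24,0],[0,0,0]],[0,[-0.06,0.32,0],[0,0,0]],[0,[-0.08,0.4,0],[0,0,0]],[0,[-0.1,0.46,0],[0,0,0]],[0,[-0.11,0.52,0],[0,0,0]],[0,[-0.11,0.52,0],[0,0,0]]])

```text
time: 8.2
ee_pos: [0.5203, -0.0175, 0.0973]
tool_rot: [-0.533, 0.535, 0.462, -0.464]
wrist_force: [1.4, -13.0, -2.2]
finger_gap: 0.0007
```

Request:
move_arm(series=[[0,[-0.02,0.08,0],[0,0,0]],[0,[-0.03,0.16,0],[0,0,0]],[0,[-0.05,0.24,0],[0,0,0]],[0,[-0.06,0.32,0],[0,0,0]],[0,[-0.07,0.4,0],[0,0,0]],[0,[-0.08,0.46,0],[0,0,0]],[0,[-0.09,0.52,0],[0,0,0]],[0,[-0.09,0.52,0],[0,0,0]]])

```text
time: 8.87
ee_pos: [0.5201, -0.0158, 0.0975]
tool_rot: [-0.532, 0.536, 0.461, -0.466]
wrist_force: [5.6, -29.5, -5.4]
finger_gap: 0.0006
```

The stop is felt: the force rose from 4 to 13 to 29 N with almost no travel. Back off, rise, and check.

Request:
move_arm(series=[[0,[0,-0.8,0],[0,0,0]],[0,[0,-1.6,0],[0,0,0]],[0,[0,-2.6,0],[0,0,0]],[0,[0,-3.6,0],[0,0,0]],[0,[0,-3.6,2],[0,0,0]],[0,[0,-3.6,5],[0,0,0]],[0,[0,-3.6,8],[0,0,0]],[0,[0,-3.6,8],[0,0,0]]])

```text
time: 9.53
ee_pos: [0.5241, -0.0458, 0.1842]
tool_rot: [-0.531, 0.537, 0.468, -0.46]
wrist_force: [1.4, 1.0, 0.5]
finger_gap: 0.0005
```

```bash
cat > look.py <<'E'
from h import *
import sys
o=arm.get_obs();print(o['ee_pos'],o['wrist_force'],o['time'])
for n in('top','scene'):
    im,d,m=snap(n,n+sys.argv[1]);hsv=cv2.cvtColor(im,cv2.COLOR_RGB2HSV)
    v,u=np.mgrid[0:420,0:560];P=world(m,u.ravel(),v.ravel(),d=d.ravel()).reshape(420,560,3)
    for c,lo,hi,w in(('yel',18,38,'v'),('blu',98,122,'s')):
        k=(hsv[...,0]>=lo)&(hsv[...,0]<=hi)&(hsv[...,1]>110)&(P[...,2]>.108)&(P[...,2]<.13)&(P[...,0]<.71)&(d>0)&(np.abs(P[...,1])<.3)
        if k.sum()<20: print(n,c,'few',k.sum());continue
        W=P[k][:,:2];r=cv2.minAreaRect((W*1000).astype(np.float32));q=W.mean(0)-A[w]
        e=TH-(np.pi/2 if w=='v' else np.pi)-np.arctan2(q[1],q[0]);e=(e+np.pi)%(2*np.pi)-np.pi
        print(n,c,k.sum(),W.mean(0).round(4),np.round(r[1],1),round(r[2],1),'angle',round(e,3),'r',np.linalg.norm(q).round(3))
E
python3 look.py 3
```

```text
[ 0.52413583 -0.04581887  0.18421404] [1.42543134 0.9990725  0.49254255] 9.5333
top yel 174 [0.4921 0.0043] [46.7 26. ] 4.6 angle 1.373 r 0.141
top blu few 0
scene yel 199 [0.5291 0.0095] [108.6  26.2] 4.6 angle 1.403 r 0.104
scene blu 221 [0.5427 0.1204] [ 26.9 103.4] 80.1 angle 0.043 r 0.105
```

```bash
python3 - <<'E'
from h import *
o=arm.get_obs();p0=o['ee_pos'][:2]
print(p0,'insert',fp('s',0,m=.02),((fp('s',0,m=.02)-p0)*100).round(2))
p1=fp('s',0,m=.02)
for v in np.r_[0,np.arange(.05,1.66,.1),1.57]: print(round(v,2),((fp('s',v)-p1)*100).round(2))
E
```

```text
[ 0.52069669 -0.04567614] insert [0.52611701 0.07532281] [ 0.54 12.1 ]
0.0 [0.29 1.98]
0.05 [0.26 2.49]
0.15 [0.27 3.53]
0.25 [0.37 4.58]
0.35 [0.58 5.63]
0.45 [0.88 6.67]
0.55 [1.29 7.69]
0.65 [1.81 8.68]
0.75 [2.43 9.63]
0.85 [ 3.15 10.53]
0.95 [ 3.97 11.37]
1.05 [ 4.89 12.12]
1.15 [ 5.89 12.79]
1.25 [ 6.98 13.35]
1.35 [ 8.13 13.8 ]
1.45 [ 9.34 14.13]
1.55 [10.59 14.33]
1.65 [11.72 14.42]
1.57 [10.85 14.35]
```

Request:
move_arm(series=[[0,[0.3,3.5,0],[0,0,0]],[0,[0.5,7,0],[0,0,0]],[0,[0.5,10,0],[0,0,0]],[0,[0.5,12,0],[0,0,0]],[0,[0.5,12,0],[0,0,0]],[0,[0.5,12,-3],[0,0,0]],[0,[0.5,12,-6],[0,0,0]],[0,[0.5,12,-8],[0,0,0]]])

```text
time: 10.3
ee_pos: [0.5226, 0.0731, 0.0944]
tool_rot: [0.535, -0.534, -0.462, 0.464]
wrist_force: [-1.0, 0.3, -0.5]
finger_gap: 0.0002
```

Request:
move_arm(series=[[0,[0,0,0],[0,0,0]],[0,[0,0,-0.3],[0,0,0]],[0,[0,0.4,-0.3],[0,0,0]],[0,[0,0.8,-0.3],[0,0,0]],[0,[0,1.2,-0.3],[0,0,0]],[0,[0,1.5,-0.3],[0,0,0]],[0,[0,1.7,-0.3],[0,0,0]],[0,[0,1.9,-0.3],[0,0,0]]])

```text
time: 10.97
ee_pos: [0.5247, 0.0933, 0.0951]
tool_rot: [-0.534, 0.534, 0.464, -0.463]
wrist_force: [0.3, -0.3, -0.1]
finger_gap: 0.0006
```

Request:
move_arm(series=[[0,[0,0.1,0.2],[0,0,0]],[0,[0,0.2,0.2],[0,0,0]],[0,[0,0.3,0.2],[0,0,0]],[0,[0,0.4,0.2],[0,0,0]],[0,[0,0.5,0.2],[0,0,0]],[0,[0,0.6,0.2],[0,0,0]],[0,[0,0.7,0.2],[0,0,0]],[0,[0,0.8,0.2],[0,0,0]]])

```text
time: 11.63
ee_pos: [0.5248, 0.1006, 0.0968]
tool_rot: [-0.534, 0.534, 0.463, -0.463]
wrist_force: [1.0, -5.1, 1.7]
finger_gap: 0.0005
```

Request:
move_arm(series=[[0,[0,0.1,0],[0,0,0]],[0,[0,0.2,0],[0,0,0]],[0,[0,0.3,0],[0,0,0]],[0,[0,0.4,0],[0,0,0]],[0,[0,0.5,0],[0,0,0]],[0,[0,0.6,0],[0,0,0]],[0,[0,0.7,0],[0,0,0]],[0,[0,0.7,0],[0,0,0]]])

```text
time: 12.3
ee_pos: [0.5248, 0.108, 0.0966]
tool_rot: [-0.534, 0.534, 0.463, -0.463]
wrist_force: [0.9, -4.2, 1.8]
finger_gap: 0.0005
```

Request:
move_arm(series=[[0,[0.05,0.3,0],[0,0,0]],[0,[0.1,0.7,0],[0,0,0]],[0,[0.15,1.1,0],[0,0,0]],[0,[0.25,1.6,0],[0,0,0]],[0,[0.35,2.1,0],[0,0,0]],[0,[0.45,2.6,0],[0,0,0]],[0,[0.6,3.1,0],[0,0,0]],[0,[0.7,3.4,0],[0,0,0]]])

```text
time: 12.97
ee_pos: [0.5306, 0.1415, 0.096]
tool_rot: [0.534, -0.534, -0.462, 0.464]
wrist_force: [1.2, -5.6, 0.4]
finger_gap: 0.0001
```

Request:
move_arm(series=[[0,[0.2,0.5,0],[0,0,0]],[0,[0.4,1.0,0],[0,0,0]],[0,[0.65,1.5,0],[0,0,0]],[0,[0.95,2.0,0],[0,0,0]],[0,[1.25,2.5,0],[0,0,0]],[0,[1.6,3.0,0],[0,0,0]],[0,[1.95,3.45,0],[0,0,0]],[0,[2.3,3.9,0],[0,0,0]]])

```text
time: 13.63
ee_pos: [0.5522, 0.1796, 0.0953]
tool_rot: [0.535, -0.534, -0.461, 0.465]
wrist_force: [-0.7, -5.7, 0.8]
finger_gap: 0.0003
```

Request:
move_arm(series=[[0,[0.4,0.4,0],[0,0,0]],[0,[0.8,0.8,0],[0,0,0]],[0,[1.25,1.2,0],[0,0,0]],[0,[1.7,1.6,0],[0,0,0]],[0,[2.2,1.9,0],[0,0,0]],[0,[2.7,2.2,0],[0,0,0]],[0,[3.2,2.5,0],[0,0,0]],[0,[3.8,2.8,0],[0,0,0]]])

```text
time: 14.3
ee_pos: [0.5894, 0.2075, 0.0949]
tool_rot: [0.535, -0.533, -0.46, 0.466]
wrist_force: [-3.4, -4.2, 0.8]
finger_gap: 0.0004
```

```bash
python3 look.py 4; python3 - <<'E'
from h import *
p0=arm.get_obs()['ee_pos'][:2]
for v in np.arange(1.1,1.7,.05): print(round(v,2),((fp('s',v)-p0)*100).round(2))
E
```

```text
[0.5893557  0.20748277 0.09485883] [-3.41929253 -4.17004585  0.81463096] 14.3
top yel 369 [0.5175 0.0061] [100.6  26.2] 3.6 angle 1.377 r 0.116
top blu 20 [0.6229 0.1662] [19.8  5.5] 0.5 angle 1.088 r 0.069
scene yel 199 [0.5299 0.0095] [103.  28.] 4.2 angle 1.404 r 0.103
scene blu 296 [0.617  0.2137] [1474.8   99.7] 0.7 angle 1.176 r 0.116
1.1 [-1.08 -0.85]
1.15 [-0.57 -0.52]
1.2 [-0.04 -0.23]
1.25 [0.51 0.04]
1.3 [1.08 0.28]
1.35 [1.67 0.49]
1.4 [2.27 0.67]
1.45 [2.88 0.82]
1.5 [3.5  0.93]
1.55 [4.13 1.01]
1.6 [4.71 1.07]
1.65 [5.26 1.1 ]
```

Request:
move_arm(series=[[0,[0.4,0.2,0.1],[0,0,0]],[0,[0.8,0.3,0.2],[0,0,0]],[0,[1.2,0.4,0.2],[0,0,0]],[0,[1.5,0.5,0.2],[0,0,0]],[0,[1.8,0.6,0.2],[0,0,0]],[0,[2.1,0.65,0.2],[0,0,0]],[0,[2.4,0.7,0.2],[0,0,0]],[0,[2.5,0.7,0.2],[0,0,0]]])

```text
time: 15.07
ee_pos: [0.6179, 0.2163, 0.0984]
tool_rot: [0.534, -0.534, -0.464, 0.463]
wrist_force: [-4.1, 0.9, -3.1]
finger_gap: 0.0004
```

Request:
move_arm(series=[[0,[0.1,0.02,0],[0,0,0]],[0,[0.2,0.03,0],[0,0,0]],[0,[0.3,0.05,0],[0,0,0]],[0,[0.4,0.07,0],[0,0,0]],[0,[0.5,0.08,0],[0,0,0]],[0,[0.6,0.1,0],[0,0,0]],[0,[0.7,0.12,0],[0,0,0]],[0,[0.7,0.12,0],[0,0,0]]])

```text
time: 15.73
ee_pos: [0.6248, 0.217, 0.0986]
tool_rot: [-0.534, 0.534, 0.463, -0.463]
wrist_force: [-4.4, 0.4, -2.5]
finger_gap: 0.0004
```

Request:
move_arm(series=[[0,[0.1,0.01,0],[0,0,0]],[0,[0.2,0.02,0],[0,0,0]],[0,[0.3,0.03,0],[0,0,0]],[0,[0.4,0.04,0],[0,0,0]],[0,[0.45,0.05,0],[0,0,0]],[0,[0.5,0.05,0],[0,0,0]],[0,[0.5,0.05,0],[0,0,0]],[0,[0.5,0.05,0],[0,0,0]]])

```text
time: 16.4
ee_pos: [0.6297, 0.2175, 0.0987]
tool_rot: [-0.534, 0.534, 0.463, -0.463]
wrist_force: [-4.0, -0.3, -2.9]
finger_gap: 0.0008
```

Request:
move_arm(series=[[0,[0.1,0.01,0],[0,0,0]],[0,[0.2,0.02,0],[0,0,0]],[0,[0.3,0.02,0],[0,0,0]],[0,[0.35,0.03,0],[0,0,0]],[0,[0.4,0.03,0],[0,0,0]],[0,[0.45,0.04,0],[0,0,0]],[0,[0.5,0.04,0],[0,0,0]],[0,[0.5,0.04,0],[0,0,0]]])

```text
time: 17.07
ee_pos: [0.6346, 0.2177, 0.0986]
tool_rot: [-0.534, 0.534, 0.463, -0.463]
wrist_force: [-4.2, -2.3, -1.7]
finger_gap: 0.0005
```

Request:
move_arm(series=[[0,[0.1,0.01,0],[0,0,0]],[0,[0.2,0.02,0],[0,0,0]],[0,[0.3,0.02,0],[0,0,0]],[0,[0.35,0.03,0],[0,0,0]],[0,[0.4,0.03,0],[0,0,0]],[0,[0.45,0.03,0],[0,0,0]],[0,[0.5,0.03,0],[0,0,0]],[0,[0.5,0.03,0],[0,0,0]]])

```text
time: 17.73
ee_pos: [0.6397, 0.2182, 0.0988]
tool_rot: [-0.534, 0.534, 0.463, -0.463]
wrist_force: [-3.4, -2.3, -0.2]
finger_gap: 0.0006
```

Request:
move_arm(series=[[0,[0.1,0,0],[0,0,0]],[0,[0.2,0,0],[0,0,0]],[0,[0.3,0,0],[0,0,0]],[0,[0.35,0,0],[0,0,0]],[0,[0.4,0,0],[0,0,0]],[0,[0.45,0,0],[0,0,0]],[0,[0.5,0,0],[0,0,0]],[0,[0.5,0,0],[0,0,0]]])

```text
time: 18.4
ee_pos: [0.6399, 0.2182, 0.0988]
tool_rot: [0.536, -0.533, -0.46, 0.466]
wrist_force: [-15.8, -0.4, 6.4]
finger_gap: 0.0007
```

```bash
python3 look.py 5
```

```text
[0.63994519 0.21817624 0.09876489] [-15.78653094  -0.37702262   6.42713367] 18.4
top yel 368 [0.5178 0.0061] [101.   26.3] 3.6 angle 1.376 r 0.115
top blu 70 [0.6542 0.1758] [23.9 23.4] 89.1 angle 1.537 r 0.075
scene yel 201 [0.5295 0.0106] [287.   87.1] 51.6 angle 1.415 r 0.103
scene blu 269 [0.6586 0.221 ] [1515.  100.] 2.8 angle 1.533 r 0.121
```

The supply stop is reached: 16 N with no further travel. Retreat to the robot's side and rise.

Request:
move_arm(series=[[0,[-0.8,0,0],[0,0,0]],[0,[-2,0,0],[0,0,0]],[0,[-3.5,0,0],[0,0,0]],[0,[-5,0,2],[0,0,0]],[0,[-6,0,5],[0,0,0]],[0,[-7,0,9],[0,0,0]],[0,[-9,0,12],[0,0,0]],[0,[-12,0,14],[0,0,0]]])

```text
time: 19.17
ee_pos: [0.5288, 0.2207, 0.2439]
tool_rot: [-0.533, 0.535, 0.468, -0.458]
wrist_force: [-0.3, 0.7, 0.6]
finger_gap: 0.0005
```

Request:
move_arm(series=[[0,[-3,3,0],[0,0,0]],[0,[-6,6,0],[0,0,0]],[0,[-8,9,0],[0,0,0]],[0,[-9,12,0],[0,0,0]],[0,[-10,14,0],[0,0,0]],[0,[-10,14,0],[0,0,0]],[0,[-10,14,0],[0,0,0]],[0,[-10,14,0],[0,0,0]]])

```text
time: 19.83
ee_pos: [0.4254, 0.3592, 0.2395]
tool_rot: [0.534, -0.534, -0.465, 0.462]
wrist_force: [0.3, -0.3, 0.2]
finger_gap: 0.0006
```

```bash
python3 look.py 6
```

```text
[0.42538162 0.35916111 0.23946634] [ 0.31542445 -0.28357603  0.24580513] 19.8333
top yel 369 [0.5176 0.006 ] [101.   25.8] 3.8 angle 1.376 r 0.116
top blu 334 [0.6599 0.2137] [99.8 25.7] 81.7 angle 1.55 r 0.114
scene yel 198 [0.5288 0.0093] [103.5  26.9] 4.2 angle 1.402 r 0.104
scene blu 319 [0.6606 0.2158] [1513.7   98.9] 10.2 angle 1.555 r 0.116
```

View pics/top6.png

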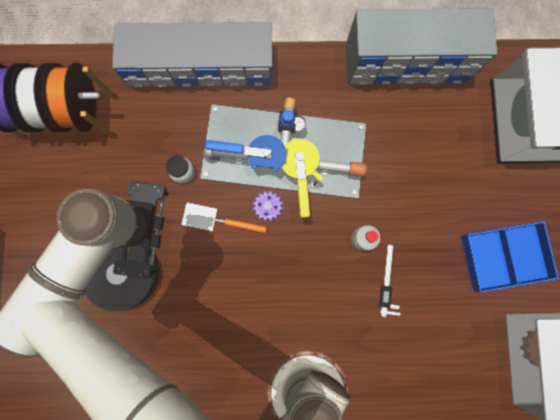

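The blue lever now points along the plate at (225,148), and its rectangle angle of 81.7° against 81.8° at the start makes a 90° swing. The yellow lever points to the robot at (303,190). The bystanders are where they were.

```bash
python3 -c "
from h import *
o=arm.get_obs();print(o['wrist_force'],abs(o['qvel']).max());print(arm.job_done())"
```

```text
[2.40634445e-02 2.32064674e-04 3.92317073e-01] 0.008209615765584108
the job is handed in; nothing more can be done
None
```

The vent lever is shut on its stop, the supply lever is fully open, and the job is handed in. No verdict came back, so the result below rests on my own checks.

- **Vent lever:** I swung the yellow lever until the force rose from about 4 N to 29 N with almost no further travel, then backed off. The last pictures put it at about 1.38–1.40 rad.
- **Supply lever:** It moved freely at about 5 N, and I swung it until it stopped dead at 16 N. The last pictures put it at 1.55 rad, and its outline had turned 90° from the start.
- **Bystanders and arm:** In the last top view the bystanders were where they started, except the spool, which the arm partly hid. The arm was clear of everything and still, at about 20 s of the 67 s allowed.

**Disagreements:**
- The vent lever's outline direction gave about 1.35 rad, slightly less than the estimate from its grip position.
- My modelled finger position put the supply stop about 5 mm early, so I relied on the felt stop.
- I sent the last two vent pushes without reading the force between them. The 29 N is the highest reading, but force was only read at the end of each call.

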